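Tea tumblers onto the drying pegs

TASK

First lift the dry tumblers off the drying stand and stand them mouth-down inside the serving tray, before any wet one goes on. Then turn each of the wet, wide tumblers that lie on the cloth upside down and set it fully down over a peg of its own, mouth on the board; the look-alike narrow ones do not fit the pegs, so leave them where they lie. It is thin porcelain: hold it with a light grip, set it down gently, and do not disturb the other things on the table.

Things in the scene. Friction and masses are not known exactly. Their poses are not given: they have to be found in the camera images.
- wet1: Wide square-sided white porcelain tumbler, brown band near the mouth, 90 mm long, 62 mm square outside, 54 mm square bore, foot 6 mm thick, 170 g; pinch under 45 N per finger. Origin: on its axis, halfway along; z axis runs from mouth to foot, x and y square to its sides. WET: starts lying on a side on the cloth, mouth roughly to +y. May be absent.
- wet2: Wide square-sided white porcelain tumbler, brown band near the mouth, 90 mm long, 62 mm square outside, 54 mm square bore, foot 6 mm thick, 170 g; pinch under 45 N per finger. Origin: on its axis, halfway along; z axis runs from mouth to foot, x and y square to its sides. WET: starts lying on a side on the cloth, mouth roughly to +y. May be absent.
- wet3: Wide square-sided white porcelain tumbler, brown band near the mouth, 90 mm long, 62 mm square outside, 54 mm square bore, foot 6 mm thick, 170 g; pinch under 45 N per finger. Origin: on its axis, halfway along; z axis runs from mouth to foot, x and y square to its sides. WET: starts lying on a side on the cloth, mouth roughly to +y. May be absent.
- dry1: Wide square-sided white porcelain tumbler, brown band near the mouth, 90 mm long, 62 mm square outside, 54 mm square bore, foot 6 mm thick, 170 g; pinch under 45 N per finger. Origin: on its axis, halfway along; z axis runs from mouth to foot, x and y square to its sides. DRY: starts mouth-down on peg 1 of the stand. May be absent.
- dry2: Wide square-sided white porcelain tumbler, brown band near the mouth, 90 mm long, 62 mm square outside, 54 mm square bore, foot 6 mm thick, 170 g; pinch under 45 N per finger. Origin: on its axis, halfway along; z axis runs from mouth to foot, x and y square to its sides. DRY: starts mouth-down on peg 2 of the stand. May be absent.
- dry3: Wide square-sided white porcelain tumbler, brown band near the mouth, 90 mm long, 62 mm square outside, 54 mm square bore, foot 6 mm thick, 170 g; pinch under 45 N per finger. Origin: on its axis, halfway along; z axis runs from mouth to foot, x and y square to its sides. DRY: starts mouth-down on peg 3 of the stand. May be absent.
- narrow1: Look-alike narrow tumbler, square-sided white porcelain with the same band, also 90 mm long but only 48 mm square outside, bore 40 mm: too narrow for the pegs. Lies on one of its sides on the cloth. Origin halfway along its axis, z axis from mouth to foot. To be left alone.
- narrow2: Look-alike narrow tumbler, square-sided white porcelain with the same band, also 90 mm long but only 48 mm square outside, bore 40 mm: too narrow for the pegs. Lies on one of its sides on the cloth. Origin halfway along its axis, z axis from mouth to foot. To be left alone.
- stand: Wooden drying stand, fixed: base board 110 mm deep (its x) by 340 mm long (its y) by 15 mm thick, with three upright round pegs in a row along its y axis, 110 mm apart. Origin at the centre of the underside, z up.
- peg1 (a point): Foot of peg 1 of the stand, on the peg's axis at the top face of the base board (15 mm above the cloth). The peg is 42 mm thick and stands 60 mm above this point, its top 15 mm tapered. A seated tumbler's mouth rests on the board, its origin 45 mm above this point.
- peg2 (a point): Foot of peg 2 of the stand, on the peg's axis at the top face of the base board (15 mm above the cloth). The peg is 42 mm thick and stands 60 mm above this point, its top 15 mm tapered. A seated tumbler's mouth rests on the board, its origin 45 mm above this point.
- peg3 (a point): Foot of peg 3 of the stand, on the peg's axis at the top face of the base board (15 mm above the cloth). The peg is 42 mm thick and stands 60 mm above this point, its top 15 mm tapered. A seated tumbler's mouth rests on the board, its origin 45 mm above this point.
- tray: Dark wooden serving tray, fixed: 140 mm (its x) by 270 mm (its y), rim 20 mm high and 6 mm thick, floor 6 mm thick. Origin at the centre of the underside, z up.
- mug: White mug with a handle, 80 mm wide, 85 mm high, standing beyond the tumblers; a bystander. Origin under its centre.
- wallet: Brown leather phone case, 85 x 160 x 14 mm, lying on the cloth; a bystander. Origin under its centre.
- tape: Red tape dispenser, 60 x 130 mm, about 70 mm high; a bystander. Origin under its centre.
Not all that is in view belongs to the job. Leave any black or orange look-alike of the dry1 alone.

How it is judged:
By the outcome, as a careful person would: the job done as asked, in the order asked, and still so for the second after the job is handed in, with the robot touching nothing.
Of wet1, wet2, wet3 only 2 to 3 are there at a start; the rules pass over those that are not, and their reading is None.
Of dry1, dry2, dry3 only 2 to 2 are there at a start; the rules pass over those that are not, and their reading is None.
At some moment in a run one of wet1, wet2, wet3 may be knocked a few centimetres aside while the robot is not near it.
It also fails if it takes over 210 s, if anything falls off the work surface, if the arm or the gripper's body presses on something with over 40 N, if the wrist force passes 120 N, or if a joint passes its speed limit or range.

ROBOT

A 6-joint arm with a two-finger parallel gripper is mounted at the origin on the work surface. World frame = base frame: x ahead of the robot, y to its left, z up, the work surface at z = 0. Lengths are in m, angles in rad, forces in N, time in s.
With the tool pointing down it reaches from about 0.425 to 0.95 m from the base axis. Payload 3.5 kg.
Tool frame: the origin (TCP) lies between the finger pads; the fingertips stand 19 mm ahead of it and the grasp point (between the pads) is the TCP; z points along the fingers, y is the line along which they close (so a half turn about z gives the same grasp; the last joint's range is limited). The gripper opens to 85 mm and grips with 20 to 120 N. Pads are 22 mm wide; open, the fingers measure 114 mm over their backs; the gripper's body (76 mm by 85 mm) begins 54 mm behind the grasp point. The pads swing forward as they close: fully open they stand 13 mm farther back than shut.
Start: joints at [-1.407, 0.286, 1.577, -0, 1.279, -0.15], TCP at [0.208, -0.642, 0.25] pointing down, gripper open.
Joint ranges: [-2.77, 2.77], [-0.9, 2.22], [0.21, 2.48], [-1.53, 4.67], [0.24, 2.81], [-2.84, 2.84]. Speed limits (rad/s): [2.79, 2.79, 3.14, 3.14, 3.14, 3.14].

INTERFACE

Orientations are given as a unit quaternion [x, y, z, w].
In Python, from plant import monitor, eyes, ctrl gives the robot as it stands.
- The arm moves only by the shell command python3 -m handwheel 'ROWS' [FORCE]. ROWS is JSON, a list of rows, each a list of 7 numbers: the shift along the tool's x, y, z in units of 40 cm (1.0 is 40 cm), then the turn, a rotation vector about the tool's x, y, z in units of pi rad (1.0 is pi rad), then the opening, from -1 (shut) to 1 (fully open). A call has 1 to 12 rows; each row is the pose to reach, as a shift and turn from the pose commanded when the call began, along the tool's axes at that moment, turning the shorter way round; what a row does not reach only later rows make up. A row lasts 1/8 s, in which the tool goes at most 62.5 mm and 10.7 degrees, less where a joint would pass 70% of its speed; a pose out of reach is approached as far as the arm can. A call with a number of a shift or a turn outside -1 to 1 is refused whole. A call with a gripper value outside its range is refused whole. The fingers move at their own pace and stop on an object; FORCE is the grip in N (left out, the last holds). Time passes only in rows, so rows that repeat a pose let the fingers close. It gives the time, the measured TCP pose, the force, the opening and the grip force at its end, in the units of the state.
- monitor.get_state(): the state, without advancing time (a new reading comes with each control period).
- eyes.read_camera(name): name is "scene" or "top" or "wrist"; returns the picture (420x560x3 uint8, red, green, blue); there is no depth.
- eyes.camera_params(name): a dict with "K" (3x3 intrinsics, pixels), "R" (3x3) and "t" (3): a world point X has camera coordinates R X + t. Camera axes: x right, y down, z forward; pixel columns grow to the right and rows downward; lengths in m; the calibration is good to about 2 mm. A picture is of the moment at which its call begins: read the wrist's pose just before it. camera_params takes no time and is no camera call; for the wrist camera it gives the pose at the moment of the call.
- ctrl.sign_off(): hands the job in; it is judged then, once.
The state is a dict: "time": time; "qpos": joint angles; "dq": joint speeds; "joint_efforts": joint torques, N m; "eef_pos": TCP position; "tcp_rot": TCP orientation; "contact_force": force on the tool from outside, world axes, zero at the start; "wrist_torque": the same for the moment, N m; "opening": opening from 0.0 (shut) to 1.0 (fully open); "finger_force": force on a finger pad.
Only numpy, scipy, OpenCV 4.12 (cv2) and the standard library are available. Lean on these libraries where they do the work, as an engineer would, in place of code of your own. Each camera call takes 0.05 s, during which the arm holds its last target. There are 200 camera calls.

## Working session

There is one attempt and no reset: what is moved stays moved. The work goes in short steps, Python scripts to look and compute and a shell command to move; the robot and the scene stay as the last step left them, time stands still between calls to the robot, and variables do not carry over. Pictures are saved under pics/ and viewed, at most 14 in all, crops included, and the job is handed in when it is done.

```bash
ls; mkdir -p pics
python3 - <<'E'
from plant import monitor, eyes
import cv2
for n in ("scene","top"):
    im=eyes.read_camera(n); cv2.imwrite(f"pics/{n}0.png",im[:,:,::-1])
    p=eyes.camera_params(n); print(n,p)
print(monitor.get_state())
E
```

```text
pics
scene {'K': array([[415.1304673 ,   0.        , 285.31563441],
       [  0.        , 415.1304673 , 209.87491705],
       [  0.        ,   0.        ,   1.        ]]), 'R': array([[ 0.64232631,  0.76637646,  0.00916707],
       [ 0.63192396, -0.52279322, -0.57215326],
       [-0.43369231,  0.37330198, -0.82009549]]), 't': array([-0.45961252, -0.29168544,  1.54740723])}
top {'K': array([[382.47036794,   0.        , 285.64454363],
       [  0.        , 382.47036794, 212.99136247],
       [  0.        ,   0.        ,   1.        ]]), 'R': array([[ 0.02515674, -0.99963983,  0.00934598],
       [-0.99823554, -0.02562221, -0.05356595],
       [ 0.05378612, -0.00798194, -0.99852058]]), 't': array([0.05340559, 0.5861019 , 1.21057322])}
{'time': 0.1, 'qpos': array([-1.40702113e+00,  2.87127571e-01,  1.57802061e+00, -1.58208573e-05,
        1.27865211e+00, -1.49985897e-01]), 'dq': array([-0.00104711, -0.00149743, -0.00277601,  0.00010706,  0.00185582,
        0.00024344]), 'joint_efforts': array([ 4.66475667e-04, -4.07298088e+01, -2.93698847e+01, -1.95354837e-04,
        3.42169260e-03,  1.92193721e-05]), 'eef_pos': array([ 0.20827216, -0.64147525,  0.24905722]), 'tcp_rot': array([ 9.87718506e-01,  1.56239992e-01, -1.51829370e-05, -1.10374018e-03]), 'contact_force': array([ 0.06360864, -0.46879581, -0.38524999]), 'wrist_torque': array([0.03660007, 0.01995876, 0.00752961]), 'finger_force': 0.0, 'opening': 0.999929258546823}
```

View pics/scene0.png

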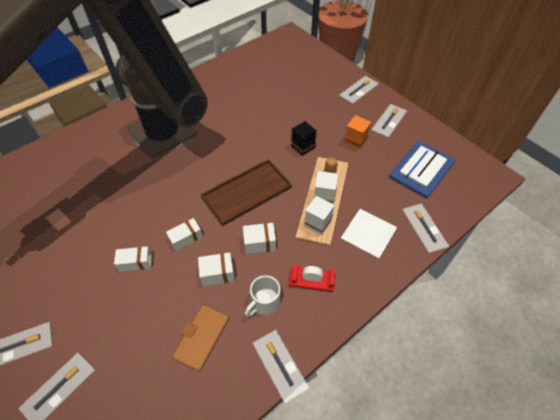

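View pics/top0.png

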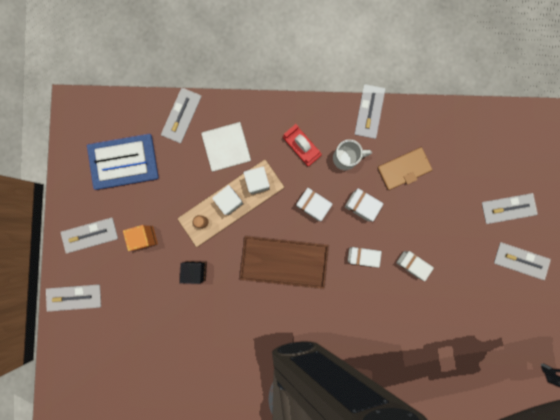

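The top view shows the stand at about (231,203), with a bare peg at (200,221) and dry tumblers at (228,201) and (257,181). The tray is at (284,262). Four tumblers lie at (314,205), (365,206), (365,257) and (415,266). The first two look wide and the last two narrow, so I'll confirm that in an enlarged crop.

Run:
```python
import cv2
im=cv2.imread("pics/top0.png")[140:300,175:445]
cv2.imwrite("pics/crop1.png",cv2.resize(im,None,fx=2.96,fy=2.96,interpolation=cv2.INTER_CUBIC))
im=cv2.imread("pics/scene0.png")[150:310,100:360]
cv2.imwrite("pics/crop2.png",cv2.resize(im,None,fx=3,fy=3,interpolation=cv2.INTER_CUBIC))
```

```text
(no output)
```

View pics/crop1.png

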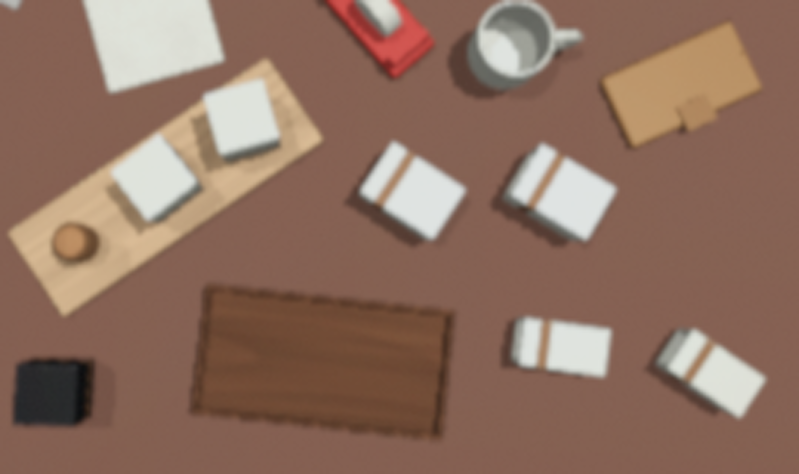

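View pics/crop2.png

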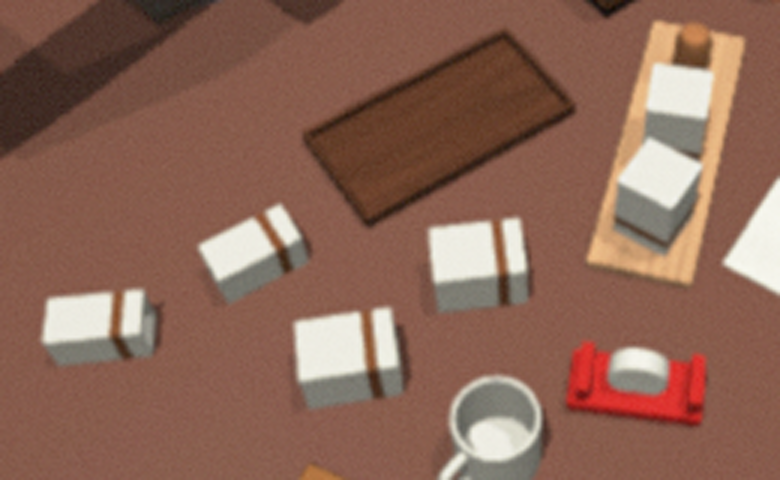

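The crop confirms it. The tumblers at (314,205) and (365,206) are wide, about 0.7 width to length, and belong to the job. Those at (365,257) and (415,266) are narrow, about 0.53. The bands and mouths face left, toward +y.

```bash
cat > h.py <<'E'
import numpy as np, cv2
from scipy.spatial.transform import Rotation as Ro
from plant import monitor, eyes
def back(px,z,p):
    px=np.atleast_2d(px).astype(float); d=np.c_[(px-p["K"][[0,1],[2,2]])/p["K"][0,0],np.ones(len(px))]@p["R"]
    c=-p["R"].T@p["t"]; return (c+d*((z-c[2])/d[:,2])[:,None])[:,:2]
def proj(X,p):
    c=np.atleast_2d(X)@p["R"].T+p["t"]; return c[:,:2]/c[:,2:]*p["K"][0,0]+p["K"][[0,1],[2,2]]
def blob(mask,seed,z,p,r=30,close=7):
    m=np.zeros_like(mask); x,y=seed; s=np.s_[max(0,y-r):y+r,max(0,x-r):x+r]; m[s]=mask[s]
    m=cv2.morphologyEx(m,cv2.MORPH_CLOSE,np.ones((close,close),np.uint8))
    n,l,st,ce=cv2.connectedComponentsWithStats(m)
    i=1+np.argmin(np.hypot(*(ce[1:]-seed).T)+ (st[1:,4]<100)*1e3); 
    c,_=cv2.findContours((l==i).astype(np.uint8),cv2.RETR_EXTERNAL,cv2.CHAIN_APPROX_NONE)
    w=back(cv2.convexHull(max(c,key=len)).reshape(-1,2),z,p)*1000
    (cx,cy),(a,b),t=cv2.minAreaRect(w.astype(np.float32))
    if a<b: a,b,t=b,a,t+90      # angle of long side
    return np.round([cx/1000,cy/1000,a,b,t],4)
E
python3 - <<'E'
from h import *
im=cv2.imread("pics/top0.png"); p=eyes.camera_params("top"); hsv=cv2.cvtColor(im,cv2.COLOR_BGR2HSV)
for s in [(314,205),(365,206),(228,201),(257,181)]: print(s,im[s[1],s[0]])
w=((im.min(2)>165)*255).astype(np.uint8)
for s,z in [((314,205),.062),((365,206),.062),((365,257),.048),((415,266),.048),((228,201),.105),((257,181),.105)]: print(s,blob(w,s,z,p,r=25))
H,S,V=cv2.split(hsv)
wood=((S>70)&(V>150)&(H>8)&(H<25)).astype(np.uint8)*255
print("stand",blob(wood|w,(231,203),.015,p,r=60))
print("peg top", back((200,220.5),.075,p))
print(im[262,284],im[300,284],im[203,205])
tr=((im[:,:,2]<125)&(im[:,:,2]>20)).astype(np.uint8)*255
print("tray",blob(tr,(284,262),.02,p,r=55))
print("mug",back((348,155),.085,p),"tape",back((302,145),.05,p))
E
```

```text
(314, 205) [225 227 223]
(365, 206) [226 227 223]
(228, 201) [220 227 223]
(257, 181) [220 227 223]
(314, 205) [ 6.12500e-01 -1.85000e-02  9.08622e+01  6.44970e+01  5.77680e+01]
(365, 206) [ 0.6156 -0.1756 93.0749 63.6288 60.2907]
(365, 257) [ 0.4534 -0.1809 93.6992 49.5078 83.3184]
(415, 266) [ 0.4301 -0.3417 92.3759 49.1948 56.5937]
(228, 201) [  0.6164   0.2462  65.2841  65.0005 129.7266]
(257, 181) [ 0.6803  0.1599 65.1861 64.7565 17.5431]
stand [6.191000e-01 2.489000e-01 3.426930e+02 1.233523e+02 1.259131e+02]
peg top [[0.551815   0.32847338]]
[ 52  73 110] [ 82  96 133] [142 178 209]
tray [4.291000e-01 7.090000e-02 2.772249e+02 1.453280e+02 8.527680e+01]
mug [[ 0.76293881 -0.1170181 ]] tape [[0.79818241 0.02250011]]
```

```bash
cat >> h.py <<'E'
def rot(phi,tilt=0,head=None):
    """tool down, closing line at phi deg; tilt deg swings tool z from down toward heading head (deg, must be +-90 from phi)"""
    f=np.radians(phi); y=np.array([np.cos(f),np.sin(f),0]); z=np.array([0,0,-1.])
    if tilt:
        h=np.radians(head); t=np.radians(tilt); z=z*np.cos(t)+np.sin(t)*np.array([np.cos(h),np.sin(h),0])
    return Ro.from_matrix(np.c_[np.cross(y,z),y,z])
def rows(*wp):
    """wp: (pos, Rot) waypoints, all as rows from the present pose; each printed with number of steps"""
    s=monitor.get_state(); p0=s["eef_pos"]; R0=Ro.from_quat(s["tcp_rot"]); lp,lR=p0,R0
    print("at",np.round(p0,4),"q",np.round(s["qpos"],2),"F",np.round(s["contact_force"],1),"grip",round(s["finger_force"],1),"op",round(s["opening"],3),"t",round(s["time"],1))
    for pos,R in wp:
        pos=np.array(pos,float); v=np.r_[R0.inv().apply(pos-p0)/.4,(R0.inv()*R).as_rotvec()/np.pi]
        k=np.abs(v[:3]).max(); n=max(np.linalg.norm(pos-lp)/.0625,np.degrees((lR.inv()*R).magnitude())/10.7); lp,lR=pos,R
        print(np.round(v,3).tolist(),"steps %.1f"%n, "" if k<=1 else "TOO FAR, scale: "+str(np.round(v/k*.99,3).tolist()))
E
python3 -c "
from h import *
rows(((.616,.246,.27),rot(39.7)))"
```

```text
at [ 0.2083 -0.6415  0.2491] q [-1.41  0.29  1.58 -0.    1.28 -0.15] F [ 0.1 -0.5 -0.4] grip 0.0 op 1.0 t 0.1
[1.654, -1.796, -0.048, -0.0, -0.001, -0.621] steps 15.6 TOO FAR, scale: [0.912, -0.99, -0.026, -0.0, -0.0, -0.342]
```

```bash
python3 -m handwheel '[[0.912,-0.99,-0.026,0,0,-0.342,1],[0.912,-0.99,-0.026,0,0,-0.342,1],[0.912,-0.99,-0.026,0,0,-0.342,1],[0.912,-0.99,-0.026,0,0,-0.342,1],[0.912,-0.99,-0.026,0,0,-0.342,1],[0.912,-0.99,-0.026,0,0,-0.342,1],[0.912,-0.99,-0.026,0,0,-0.342,1],[0.912,-0.99,-0.026,0,0,-0.342,1],[0.912,-0.99,-0.026,0,0,-0.342,1],[0.912,-0.99,-0.026,0,0,-0.342,1]]'
python3 -c "
from h import *
rows(((.616,.246,.27),rot(39.7)))"
```

```text
time: 1.35
eef_pos: [0.4335, -0.1505, 0.2604]
tcp_rot: [0.767, 0.642, -0.0, -0.0]
contact_force: [-0.8, -0.1, -0.3]
opening: 0.998
finger_force: 0.0
at [ 0.4335 -0.1505  0.2604] q [-0.56 -0.22  2.08  0.    1.28 -0.38] F [-0.8 -0.1 -0.3] grip 0.0 op 0.998 t 1.4
[1.056, 0.274, -0.024, -0.0, -0.0, -0.277] steps 7.0 TOO FAR, scale: [0.99, 0.257, -0.022, -0.0, -0.0, -0.26]
```

```bash
python3 -m handwheel '[[0.99,0.257,-0.022,0,0,-0.277,1],[0.99,0.257,-0.022,0,0,-0.277,1],[0.99,0.257,-0.022,0,0,-0.277,1],[0.99,0.257,-0.022,0,0,-0.277,1],[0.99,0.257,-0.022,0,0,-0.277,1],[0.99,0.257,-0.022,0,0,-0.277,1],[0.99,0.257,-0.022,0,0,-0.277,1],[0.99,0.257,-0.022,0,0,-0.277,1],[0.99,0.257,-0.022,0,0,-0.277,1]]'
python3 - <<'E'
from h import *
p=eyes.camera_params("wrist"); im=eyes.read_camera("wrist"); cv2.imwrite("pics/w1.png",im[:,:,::-1]); print(p, -p["R"].T@p["t"])
rows(((.616,.246,.27),rot(39.7)))
E
```

```text
time: 2.48
eef_pos: [0.6061, 0.2165, 0.2688]
tcp_rot: [0.428, 0.904, -0.001, -0.0]
contact_force: [0.8, -0.7, -0.3]
opening: 1.006
finger_force: 0.0
{'K': array([[304.00060512,   0.        , 281.4115764 ],
       [  0.        , 304.00060512, 212.66312094],
       [  0.        ,   0.        ,   1.        ]]), 'R': array([[ 7.73301208e-01,  6.34038270e-01, -8.45060170e-04],
       [ 6.10835974e-01, -7.44644070e-01,  2.69043902e-01],
       [ 1.69954861e-01, -2.08568168e-01, -9.63127543e-01]]), 't': array([-0.60598734, -0.24802661,  0.33780558])} [0.56270261 0.26998311 0.39156781]
at [0.606  0.2163 0.269 ] q [ 0.19  0.21  1.64 -0.    1.3  -0.5 ] F [ 0.3 -0.   0.4] grip 0.0 op 1.001 t 2.5
[0.042, 0.066, -0.003, -0.0, -0.0, -0.002] steps 0.5
```

View pics/w1.png

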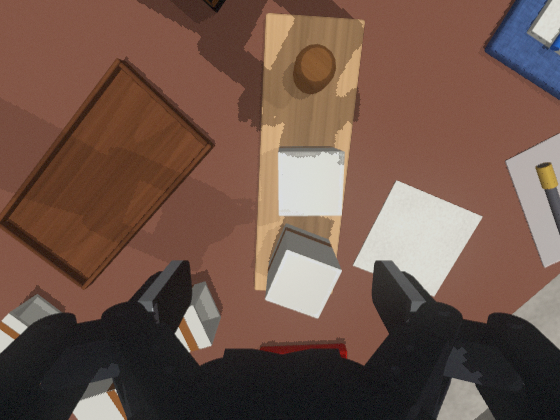

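The wrist view shows the mid dry foot with corners (278,153), (343,151), (343,216), (280,216). The end dry foot has corners (284,249), (341,271), (319,318), (266,299). The bare peg top is at (318,64), and the stand corners are (267,14), (364,19) and (255,290). The tray corners are (122,61), (214,146), (88,286) and (2,221).

Run:
```python
from h import *
p=eyes.camera_params("wrist")
def q(n,c,z):
    w=back(c,z,p); print(n,w.mean(0).round(4),"sides",np.round(np.linalg.norm(np.roll(w,-1,0)-w,axis=1)*1e3,1),"ang",np.round(np.degrees(np.arctan2(*(np.roll(w,-1,0)-w).T[::-1])),1))
q("mid",[(278,153),(343,151),(343,216),(280,216)],.105)
q("far",[(284,249),(341,271),(319,318),(266,299)],.105)
q("tray",[(122,61),(214,146),(88,286),(2,221)],.02)
q("stand",[(267,14),(364,19),(255,290)],.015)
print("peg",back((318,64),.075,p))
im=cv2.imread("pics/w1.png"); g=((im.min(2)>185)*255).astype(np.uint8)
for s in [(311,184),(303,283)]: print(blob(g,s,.105,p,r=50,close=3))
rows(((.616,.246,.27),rot(39.7)))
```

```text
mid [0.6177 0.2469] sides [60.3 62.8 61.9 61. ] ang [  41.1  -47.6 -140.7  131. ]
far [0.6803 0.1608] sides [63.9 59.7 61.7 60.2] ang [  16.8  -71.2 -162.8  110.9]
tray [0.4355 0.0777] sides [134.2 261.2 132.2 259.3] ang [ -4.4 -95.1 174.8  85.4]
stand [0.5687 0.2821] sides [106.  354.4 336.4] ang [ 36.7 -71.6 125.8]
peg [[0.55244246 0.3369714 ]]
[ 0.6169  0.2469 61.7706 60.8279 39.3242]
[ 0.6801  0.1609 61.7378 61.3618 17.413 ]
at [0.606  0.2163 0.269 ] q [ 0.19  0.21  1.64 -0.    1.3  -0.5 ] F [ 0.3 -0.   0.4] grip 0.0 op 1.001 t 2.5
[0.042, 0.066, -0.003, -0.0, -0.0, -0.002] steps 0.5
```

```bash
python3 -m handwheel '[[0.041,0.07,0,0,0,-0.002,1],[0.041,0.07,0,0,0,-0.002,1],[0.041,0.07,0.15,0,0,-0.002,1],[0.041,0.07,0.3,0,0,-0.002,1],[0.041,0.07,0.4,0,0,-0.002,1],[0.041,0.07,0.472,0,0,-0.002,1],[0.041,0.07,0.472,0,0,-0.002,1],[0.041,0.07,0.472,0,0,-0.002,-1],[0.041,0.07,0.472,0,0,-0.002,-1],[0.041,0.07,0.472,0,0,-0.002,-1],[0.041,0.07,0.472,0,0,-0.002,-1],[0.041,0.07,0.472,0,0,-0.002,-1]]' 25
python3 -m handwheel '[[0,0,0,0,0,0,-1],[0,0,0,0,0,0,-1],[0,0,0,0,0,0,-1]]'
```

```text
time: 4.03
eef_pos: [0.6189, 0.2485, 0.0834]
tcp_rot: [0.424, 0.905, 0.001, 0.002]
contact_force: [-0.1, -1.7, 6.1]
opening: 0.72
finger_force: 29.6
time: 4.4
eef_pos: [0.6189, 0.2485, 0.0834]
tcp_rot: [0.424, 0.905, 0.001, 0.002]
contact_force: [0.2, -2.0, 6.0]
opening: 0.722
finger_force: 29.6
```

```bash
python3 -m handwheel '[[0,0,-0.05,0,0,0,-1],[0,0,-0.12,0,0,0,-1],[0,0,-0.2,0,0,0,-1],[0,0,-0.3,0,0,0,-1],[0,0,-0.3,0,0,0,-1]]'
python3 -c "
from h import *
R=rot(-5)
rows(((.4495,.141,.2),R),((.4495,.141,.095),R),((.4495,.141,.076),R))"
```

```text
time: 5.03
eef_pos: [0.6195, 0.2493, 0.2063]
tcp_rot: [0.424, 0.905, 0.003, 0.004]
contact_force: [1.2, 0.0, -1.0]
opening: 0.722
finger_force: 28.9
at [0.6195 0.2493 0.2063] q [ 0.23  0.3   1.64  0.    1.19 -0.46] F [ 1.2  0.  -1. ] grip 28.9 op 0.722 t 5.0
[0.064, -0.5, 0.011, 0.003, 0.0, 0.249] steps 4.2 
[0.065, -0.502, 0.274, 0.003, 0.0, 0.249] steps 1.7 
[0.065, -0.503, 0.321, 0.003, 0.0, 0.249] steps 0.3
```

```bash
python3 -m handwheel '[[0.064,-0.5,0.011,0.003,0,0.249,-1],[0.064,-0.5,0.011,0.003,0,0.249,-1],[0.064,-0.5,0.011,0.003,0,0.249,-1],[0.064,-0.5,0.011,0.003,0,0.249,-1],[0.064,-0.5,0.011,0.003,0,0.249,-1],[0.064,-0.5,0.011,0.003,0,0.249,-1],[0.064,-0.5,0.011,0.003,0,0.249,-1]]'
python3 - <<'E'
from h import *
im=eyes.read_camera("wrist"); cv2.imwrite("pics/w2.png",im[:,:,::-1])
R=rot(-5)
rows(((.4495,.141,.2),R),((.4495,.141,.095),R),((.4495,.141,.076),R))
E
```

```text
time: 5.9
eef_pos: [0.448, 0.1406, 0.1964]
tcp_rot: [0.737, 0.676, -0.004, -0.002]
contact_force: [-0.1, 0.3, -1.5]
opening: 0.724
finger_force: 29.1
at [0.4479 0.1406 0.1963] q [ 0.09 -0.12  2.11 -0.    1.16  0.18] F [ 0.2 -0.  -1.4] grip 29.1 op 0.725 t 6.0
[0.001, 0.004, -0.009, -0.003, 0.001, 0.0] steps 0.1 
[0.002, 0.006, 0.253, -0.003, 0.001, 0.0] steps 1.7 
[0.002, 0.006, 0.301, -0.003, 0.001, 0.0] steps 0.3
```

View pics/w2.png

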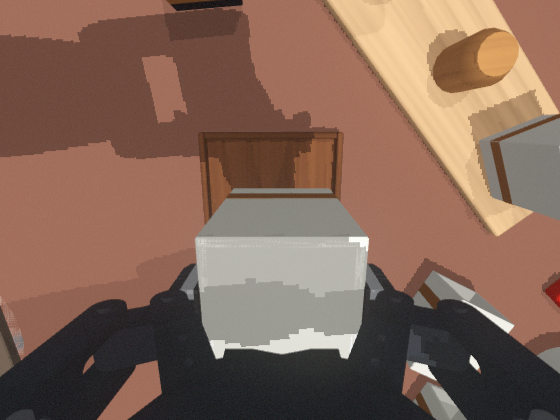

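The wrist view shows the held tumbler centred over the tray, with the tray's +y end corners at (199,132) and (343,132). The freed middle peg's top is at (497,55).

Run:
```python
from h import *
p=eyes.camera_params("wrist")
w=back([(199,132),(343,132)],.02,p); print(w, np.linalg.norm(w[1]-w[0]), "tray c", w.mean(0)-.135*np.array([np.cos(np.radians(85.2)),np.sin(np.radians(85.2))]))
print("peg mid",back((497,55),.075,p))
```

```text
[[0.37360683 0.21171557]
 [0.51000634 0.19991307]] 0.13690918463884683 tray c [0.43051008 0.07128778]
peg mid [[0.61233684 0.24599075]]
```

```bash
python3 -m handwheel '[[0.002,0.004,0.12,-0.003,0,0,-1],[0.002,0.004,0.22,-0.003,0,0,-1],[0.002,0.004,0.27,-0.003,0,0,-1],[0.002,0.004,0.285,-0.003,0,0,-1],[0.002,0.004,0.295,-0.003,0,0,-1],[0.002,0.004,0.303,-0.003,0,0,-1],[0.002,0.004,0.303,-0.003,0,0,-1]]'
```

```text
time: 6.82
eef_pos: [0.4483, 0.1406, 0.0757]
tcp_rot: [0.738, 0.675, -0.001, 0.002]
contact_force: [-0.4, -0.4, -2.1]
opening: 0.726
finger_force: 29.0
```

```bash
python3 -m handwheel '[[0,0,0.004,0,0,0,-1],[0,0,0.006,0,0,0,-1],[0,0,0.006,0,0,0,-1]]'
```

```text
time: 7.2
eef_pos: [0.4485, 0.1406, 0.0743]
tcp_rot: [0.738, 0.675, -0.001, 0.002]
contact_force: [-3.5, 0.2, 6.0]
opening: 0.723
finger_force: 30.0
```

Contact at 6 N, so I'll open and retreat.

```bash
python3 -m handwheel '[[0,0,0,0,0,0,0.6],[0,0,0,0,0,0,1],[0,0,0,0,0,0,1],[0,0,0,0,0,0,1],[0,0,-0.05,0,0,0,1],[0,0,-0.2,0,0,0,1],[0,0,-0.35,0,0,0,1],[0,0,-0.45,0,0,0,1],[0,0,-0.45,0,0,0,1]]'
python3 -c "
from h import *
R=rot(17.4)
rows(((.680,.161,.25),R),((.680,.161,.081),R))"
```

```text
time: 8.32
eef_pos: [0.4498, 0.1414, 0.2572]
tcp_rot: [0.738, 0.675, 0.003, 0.004]
contact_force: [0.1, 0.8, -0.6]
opening: 0.996
finger_force: 0.0
at [0.4498 0.1414 0.2572] q [ 0.09 -0.19  2.06 -0.    1.26  0.18] F [ 0.1  0.8 -0.6] grip 0.0 op 0.996 t 8.3
[0.099, 0.569, 0.023, 0.003, 0.001, -0.125] steps 3.7 
[0.1, 0.565, 0.446, 0.003, 0.001, -0.125] steps 2.7
```

```bash
python3 -m handwheel '[[0.099,0.569,0.023,0.003,0.001,-0.125,1],[0.099,0.569,0.023,0.003,0.001,-0.125,1],[0.099,0.569,0.023,0.003,0.001,-0.125,1],[0.099,0.569,0.023,0.003,0.001,-0.125,1],[0.099,0.569,0.023,0.003,0.001,-0.125,1],[0.099,0.569,0.023,0.003,0.001,-0.125,1]]'
python3 -c "
from h import *
R=rot(17.4)
rows(((.680,.161,.25),R),((.680,.161,.081),R))"
```

```text
time: 9.07
eef_pos: [0.6768, 0.1605, 0.2415]
tcp_rot: [0.592, 0.806, -0.004, -0.005]
contact_force: [-0.3, 0.3, 0.3]
opening: 1.0
finger_force: 0.0
at [0.6768 0.1605 0.2415] q [ 0.09  0.34  1.52 -0.    1.29 -0.22] F [-0.3  0.3  0.3] grip 0.0 op 1.0 t 9.1
[-0.001, 0.008, -0.021, -0.004, -0.001, 0.0] steps 0.1 
[-0.002, 0.013, 0.401, -0.004, -0.001, 0.0] steps 2.7
```

```bash
python3 -m handwheel '[[-0.001,0.008,0.0,0,0,0,1],[-0.001,0.01,0.15,-0.004,-0.001,0,1],[-0.001,0.01,0.3,-0.004,-0.001,0,1],[-0.001,0.01,0.37,-0.004,-0.001,0,1],[-0.001,0.01,0.4,-0.004,-0.001,0,1],[-0.001,0.01,0.4,-0.004,-0.001,0,1],[-0.001,0.01,0.4,-0.004,-0.001,0,-1],[-0.001,0.01,0.4,-0.004,-0.001,0,-1],[-0.001,0.01,0.4,-0.004,-0.001,0,-1],[-0.001,0.01,0.4,-0.004,-0.001,0,-1],[-0.001,0.01,0.4,-0.004,-0.001,0,-1],[-0.001,0.01,0.4,-0.004,-0.001,0,-1]]'
```

```text
time: 10.58
eef_pos: [0.682, 0.1613, 0.0865]
tcp_rot: [0.592, 0.806, 0.002, 0.003]
contact_force: [-0.6, 0.6, 7.1]
opening: 0.725
finger_force: 28.9
```

```bash
python3 -m handwheel '[[0,0,-0.05,0,0,0,-1],[0,0,-0.12,0,0,0,-1],[0,0,-0.2,0,0,0,-1],[0,0,-0.3,0,0,0,-1],[0,0,-0.3,0,0,0,-1]]'
python3 -c "
from h import *
R=rot(-5)
rows(((.437,.003,.2),R),((.437,.003,.095),R),((.437,.003,.079),R))"
```

```text
time: 11.2
eef_pos: [0.6823, 0.1615, 0.2094]
tcp_rot: [0.592, 0.806, 0.004, 0.005]
contact_force: [0.8, 0.4, -0.5]
opening: 0.722
finger_force: 28.3
at [0.6823 0.1615 0.2094] q [ 0.09  0.37  1.55 -0.    1.21 -0.22] F [ 0.8  0.4 -0.5] grip 28.3 op 0.722 t 11.2
[-0.194, -0.704, 0.015, 0.004, 0.0, 0.125] steps 4.7 
[-0.193, -0.708, 0.278, 0.004, 0.0, 0.125] steps 1.7 
[-0.193, -0.708, 0.317, 0.004, 0.0, 0.125] steps 0.3
```

```bash
python3 -m handwheel '[[-0.194,-0.704,0.015,0.004,0,0.125,-1],[-0.194,-0.704,0.015,0.004,0,0.125,-1],[-0.194,-0.704,0.015,0.004,0,0.125,-1],[-0.194,-0.704,0.015,0.004,0,0.125,-1],[-0.194,-0.704,0.015,0.004,0,0.125,-1],[-0.194,-0.704,0.015,0.004,0,0.125,-1],[-0.194,-0.704,0.015,0.004,0,0.125,-1],[-0.194,-0.704,0.015,0.004,0,0.125,-1]]'
python3 -c "
from h import *
R=rot(-5)
rows(((.437,.003,.095),R),((.437,.003,.0775),R))"
```

```text
time: 12.2
eef_pos: [0.4353, 0.0031, 0.1966]
tcp_rot: [0.737, 0.675, -0.004, -0.002]
contact_force: [0.7, 0.2, -1.6]
opening: 0.724
finger_force: 28.6
at [0.4353 0.0031 0.1966] q [-0.22 -0.21  2.19 -0.    1.17 -0.14] F [ 0.7  0.2 -1.6] grip 28.6 op 0.724 t 12.2
[0.001, 0.006, 0.254, -0.003, 0.001, -0.0] steps 1.6 
[0.001, 0.007, 0.298, -0.003, 0.001, -0.0] steps 0.3
```

```bash
python3 -m handwheel '[[0.001,0.004,0.12,-0.003,0,0,-1],[0.001,0.004,0.22,-0.003,0,0,-1],[0.001,0.004,0.26,-0.003,0,0,-1],[0.001,0.004,0.285,-0.003,0,0,-1],[0.001,0.004,0.297,-0.003,0,0,-1],[0.001,0.004,0.297,-0.003,0,0,-1]]'
python3 -m handwheel '[[0,0,0.004,0,0,0,-1],[0,0,0.004,0,0,0,-1]]'
```

```text
time: 12.95
eef_pos: [0.436, 0.0026, 0.0787]
tcp_rot: [0.738, 0.675, -0.0, 0.002]
contact_force: [0.3, 0.1, -1.0]
opening: 0.723
finger_force: 28.7
time: 13.2
eef_pos: [0.4362, 0.0025, 0.0774]
tcp_rot: [0.738, 0.675, 0.0, 0.002]
contact_force: [-0.9, -0.3, 0.3]
opening: 0.721
finger_force: 29.1
```

```bash
python3 -m handwheel '[[0,0,0.003,0,0,0,-1],[0,0,0.003,0,0,0,0.6],[0,0,0.003,0,0,0,1],[0,0,0.003,0,0,0,1],[0,0,0.003,0,0,0,1],[0,0,-0.05,0,0,0,1],[0,0,-0.2,0,0,0,1],[0,0,-0.35,0,0,0,1],[0,0,-0.5,0,0,0,1],[0,0,-0.5,0,0,0,1],[0,0,-0.5,0,0,0,1]]'
python3 - <<'E'
from h import *
im=eyes.read_camera("top")[:,:,::-1]; cv2.imwrite("pics/top1.png",im)
cv2.imwrite("pics/top1c.png",cv2.resize(im[140:300,175:445],None,fx=2.96,fy=2.96,interpolation=cv2.INTER_CUBIC))
E
```

```text
time: 14.58
eef_pos: [0.4346, 0.0034, 0.2756]
tcp_rot: [0.738, 0.675, -0.001, 0.001]
contact_force: [0.2, 0.4, -1.0]
opening: 1.002
finger_force: 0.0
```

View pics/top1c.png

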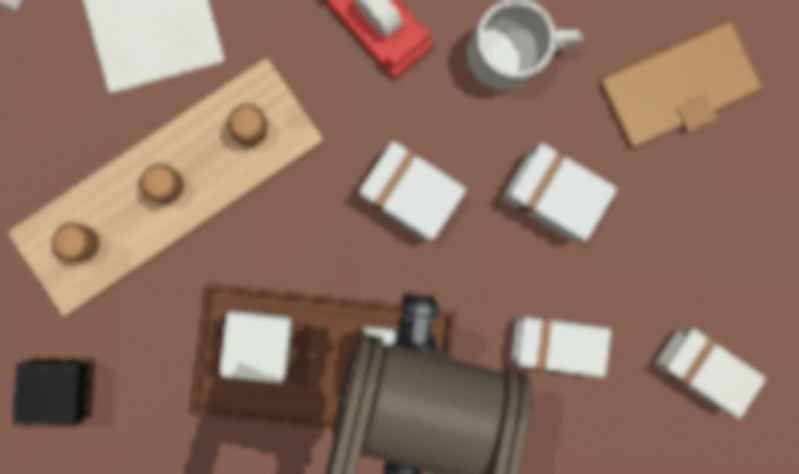

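The enlarged top view shows one dry tumbler at crop pixel (256,346) and the other partly hidden under the arm at (380,335), both inside the tray. All three pegs are bare, with tops at crop pixels (71,242), (158,183) and (246,123). The wide tumblers haven't moved.

Run:
```python
from h import *
im=cv2.imread("pics/top1.png"); p=eyes.camera_params("top"); H,S,V=cv2.split(cv2.cvtColor(im,cv2.COLOR_BGR2HSV))
wood=((S>60)&(V>150)&(H>8)&(H<25)).astype(np.uint8)*255
s=blob(wood,(231,203),.015,p,r=65,close=15); print("stand",s)
a=np.radians(s[4]); print("pegs by board",[ (s[:2]+k*.11*np.array([np.cos(a),np.sin(a)])).round(4) for k in (-1,0,1)])
print("peg tops",back(np.array([(71,242),(158,183),(246,123)])/2.96+[175,140],.075,p).round(4).tolist())
w=((im.min(2)>165)*255).astype(np.uint8)
W=[blob(w,c,.062,p,r=25) for c in [(314,205),(365,206)]]; print(W)
for x in W:
    d=np.radians(x[4]); g=x[:2]-.018*np.array([np.cos(d),np.sin(d)]); print("grip",g.round(4))
    R=rot(x[4]-90,40,x[4]); R2=rot(x[4]+90,40,x[4])
    for r in (R,R2): rows((np.r_[g,.20],r),(np.r_[g,.033],r))
```

```text
stand [6.148000e-01 2.459000e-01 3.428289e+02 1.131229e+02 1.258439e+02]
pegs by board [array([0.6792, 0.1567]), array([0.6148, 0.2459]), array([0.5504, 0.3351])]
peg tops [[0.5479, 0.3314], [0.611, 0.2442], [0.6755, 0.1554]]
[array([ 6.12500e-01, -1.85000e-02,  9.08622e+01,  6.45253e+01,
        5.77681e+01]), array([ 0.6158, -0.1758, 93.1161, 64.2032, 60.154 ])]
grip [ 0.6029 -0.0337]
at [0.4341 0.0035 0.2744] q [-0.23 -0.29  2.11 -0.    1.33 -0.14] F [ 0.1  0.5 -0.2] grip 0.0 op 1.0 t 14.6
[-0.055, 0.429, 0.185, -0.053, 0.219, 0.145] steps 4.5 
[-0.054, 0.43, 0.603, -0.053, 0.219, 0.145] steps 2.7 
at [0.4341 0.0035 0.2744] q [-0.23 -0.29  2.11 -0.    1.33 -0.14] F [ 0.1  0.5 -0.2] grip 0.0 op 1.0 t 14.6
[-0.055, 0.429, 0.185, -0.294, -0.071, -0.804] steps 14.4 
[-0.054, 0.43, 0.603, -0.294, -0.071, -0.804] steps 2.7 
grip [ 0.6068 -0.1914]
at [0.4341 0.0035 0.2744] q [-0.23 -0.29  2.11 -0.    1.33 -0.14] F [ 0.1  0.5 -0.2] grip 0.0 op 1.0 t 14.6
[-0.447, 0.473, 0.186, -0.049, 0.22, 0.132] steps 4.4 
[-0.446, 0.474, 0.604, -0.049, 0.22, 0.132] steps 2.7 
at [0.4341 0.0035 0.2744] q [-0.23 -0.29  2.11 -0.    1.33 -0.14] F [ 0.1  0.5 -0.2] grip 0.0 op 1.0 t 14.6
[-0.447, 0.473, 0.186, -0.298, -0.066, -0.816] steps 14.7 
[-0.446, 0.474, 0.604, -0.298, -0.066, -0.816] steps 2.7
```

```bash
python3 -m handwheel '[[-0.055,0.429,0.185,-0.053,0.219,0.145,1],[-0.055,0.429,0.185,-0.053,0.219,0.145,1],[-0.055,0.429,0.185,-0.053,0.219,0.145,1],[-0.055,0.429,0.185,-0.053,0.219,0.145,1],[-0.055,0.429,0.185,-0.053,0.219,0.145,1],[-0.055,0.429,0.185,-0.053,0.219,0.145,1],[-0.055,0.429,0.185,-0.053,0.219,0.145,1],[-0.055,0.429,0.185,-0.053,0.219,0.145,1]]'
python3 - <<'E'
from h import *
p=eyes.camera_params("wrist"); im=eyes.read_camera("wrist"); cv2.imwrite("pics/w3.png",im[:,:,::-1])
g=(.6029,-.0337); R=rot(57.8-90,40,57.8)
rows((np.r_[g,.20],R),(np.r_[g,.034],R))
E
```

```text
time: 15.62
eef_pos: [0.6043, -0.0335, 0.2031]
tcp_rot: [0.822, 0.454, 0.301, -0.164]
contact_force: [0.4, 0.3, 0.0]
opening: 0.996
finger_force: 0.0
at [ 0.6043 -0.0335  0.2032] q [-0.48  0.12  1.97  0.79  1.13 -0.3 ] F [-0.5  0.7  0.1] grip 0.0 op 1.003 t 15.7
[-0.007, -0.003, 0.005, 0.001, -0.0, 0.001] steps 0.1 
[-0.274, -0.004, 0.322, 0.001, -0.0, 0.001] steps 2.7
```

View pics/w3.png

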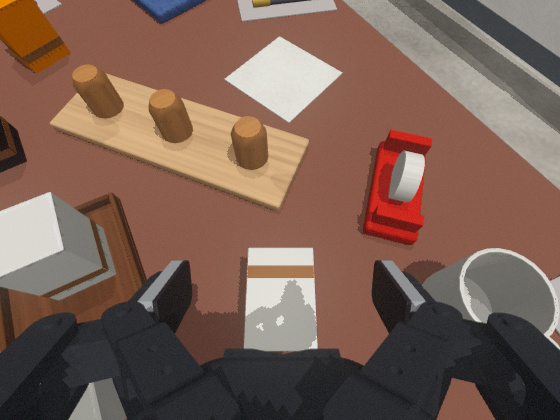

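The wrist view shows wet1 square between the open fingers, with its band at (281,271) and its mouth away from the gripper. The peg tops are at (87,74), (165,100) and (249,127).

```bash
python3 -c "
from h import *
p=eyes.camera_params('wrist'); print(back([(87,74),(165,100),(249,127)],.075,p).round(4).tolist())"
python3 -m handwheel '[[-0.007,-0.003,0.005,0,0,0,1],[-0.1,-0.003,0.12,0.001,0,0.001,1],[-0.18,-0.003,0.22,0.001,0,0.001,1],[-0.24,-0.003,0.28,0.001,0,0.001,1],[-0.274,-0.003,0.322,0.001,0,0.001,1],[-0.274,-0.003,0.322,0.001,0,0.001,1],[-0.274,-0.003,0.322,0.001,0,0.001,-1],[-0.274,-0.003,0.322,0.001,0,0.001,-1],[-0.274,-0.003,0.322,0.001,0,0.001,-1],[-0.274,-0.003,0.322,0.001,0,0.001,-1],[-0.274,-0.003,0.322,0.001,0,0.001,-1],[-0.274,-0.003,0.322,0.001,0,0.001,-1]]'
python3 -c "
from h import *
g=(.6029,-.0337); R=rot(57.8-90,40,57.8)
rows((np.r_[g,.17],R),(np.r_[g,.20],rot(57.8-90)))"
```

```text
[[0.5535, 0.3267], [0.6167, 0.2384], [0.6794, 0.153]]
time: 17.18
eef_pos: [0.6039, -0.0348, 0.035]
tcp_rot: [0.823, 0.453, 0.301, -0.166]
contact_force: [-1.4, -1.5, 6.2]
opening: 0.72
finger_force: 29.2
at [ 0.6039 -0.0348  0.035 ] q [-0.48  0.39  2.01  0.94  0.92 -0.58] F [-1.4 -1.5  6.2] grip 29.2 op 0.72 t 17.2
[0.218, -0.004, -0.257, 0.0, -0.001, -0.0] steps 2.2 
[0.267, -0.003, -0.315, 0.0, -0.223, -0.001] steps 3.7
```

```bash
python3 -m handwheel '[[0.04,0,-0.05,0,0,0,-1],[0.1,0,-0.12,0,0,0,-1],[0.218,0,-0.257,0,0,0,-1],[0.267,0,-0.315,0,-0.06,0,-1],[0.267,0,-0.315,0,-0.12,0,-1],[0.267,0,-0.315,0,-0.18,0,-1],[0.267,0,-0.315,0,-0.223,0,-1],[0.267,0,-0.315,0,-0.223,0,-1]]'
python3 - <<'E'
from h import *
f=np.array([.678,.1555]); h=36
print("yaw"); rows(((.55,.06,.25),rot(47)),((.55,.06,.25),rot(126)))
E
```

```text
time: 18.18
eef_pos: [0.6035, -0.0322, 0.1977]
tcp_rot: [0.875, 0.484, -0.001, -0.002]
contact_force: [0.2, -0.7, -0.9]
opening: 0.725
finger_force: 28.5
yaw
at [ 0.6035 -0.0322  0.1977] q [-0.22  0.18  1.8   0.    1.16  0.34] F [ 0.2 -0.7 -0.9] grip 28.5 op 0.725 t 18.2
[0.124, -0.236, -0.13, -0.001, -0.001, -0.44] steps 7.4 
[0.124, -0.236, -0.13, -0.0, -0.002, -0.878] steps 7.4
```

```bash
python3 -m handwheel '[[0.06,-0.12,-0.13,0,0,-0.05,-1],[0.124,-0.236,-0.13,0,0,-0.1,-1],[0.124,-0.236,-0.13,0,0,-0.16,-1],[0.124,-0.236,-0.13,0,0,-0.22,-1],[0.124,-0.236,-0.13,0,0,-0.275,-1],[0.124,-0.236,-0.13,0,0,-0.33,-1],[0.124,-0.236,-0.13,0,0,-0.385,-1],[0.124,-0.236,-0.13,0,0,-0.44,-1],[0.124,-0.236,-0.13,0,0,-0.44,-1]]'
python3 - <<'E'
from h import *
R=rot(126,50,36)
rows(((.55,.06,.25),rot(126)),((.6,.1,.25),R))
E
```

```text
time: 19.3
eef_pos: [0.5497, 0.0578, 0.2497]
tcp_rot: [0.369, 0.93, 0.0, -0.002]
contact_force: [-0.3, 0.5, -2.6]
opening: 0.723
finger_force: 29.0
at [0.5497 0.0578 0.2497] q [-0.08  0.02  1.88  0.    1.25 -0.9 ] F [-0.3  0.5 -2.6] grip 29.0 op 0.723 t 19.3
[0.003, 0.005, -0.001, 0.001, -0.001, -0.44] steps 7.4 
[-0.019, 0.163, -0.001, -0.191, -0.232, -0.411] steps 4.7
```

```bash
python3 -m handwheel '[[0,0,0,0,0,-0.055,-1],[0,0,0,0,0,-0.11,-1],[0,0,0,0,0,-0.165,-1],[0,0,0,0,0,-0.22,-1],[0,0,0,0,0,-0.275,-1],[0,0,0,0,0,-0.33,-1],[0,0,0,0,0,-0.385,-1],[0,0,0,0,0,-0.44,-1],[0,0,0,0,0,-0.44,-1]]'
python3 - <<'E'
from h import *
R=rot(126,50,36)
rows(((.59,.1,.22),R),((.675,.153,.19),R))
E
```

```text
time: 20.42
eef_pos: [0.55, 0.0581, 0.2502]
tcp_rot: [-0.307, 0.952, 0.001, -0.001]
contact_force: [0.3, -0.4, -1.4]
opening: 0.723
finger_force: 29.0
at [0.55   0.0581 0.2502] q [-0.08  0.02  1.88  0.    1.25 -2.27] F [ 0.3 -0.4 -1.4] grip 29.0 op 0.723 t 20.4
[-0.143, 0.026, 0.075, 0.0, -0.278, -0.001] steps 4.7 
[-0.393, 0.009, 0.15, 0.0, -0.278, -0.001] steps 1.7
```

```bash
python3 -m handwheel '[[-0.03,0,0,0,-0.06,0,-1],[-0.06,0.01,0,0,-0.12,0,-1],[-0.1,0.02,0,0,-0.17,0,-1],[-0.143,0.026,0,0,-0.22,0,-1],[-0.2,0.026,0.03,0,-0.278,-0.001,-1],[-0.3,0.02,0.08,0,-0.278,-0.001,-1],[-0.393,0.009,0.13,0,-0.278,-0.001,-1],[-0.393,0.009,0.15,0,-0.278,-0.001,-1],[-0.393,0.009,0.15,0,-0.278,-0.001,-1]]'
python3 - <<'E'
from h import *
R=rot(126,50,36)
rows(((.675,.153,.19),R),((.675,.153,.16),R),((.675,.153,.078),R))
p=eyes.camera_params("wrist"); im=eyes.read_camera("wrist"); cv2.imwrite("pics/w4.png",im[:,:,::-1])
im=eyes.read_camera("scene")[:,:,::-1]; cv2.imwrite("pics/s4.png",cv2.resize(im[110:270,240:440],None,fx=3,fy=3,interpolation=cv2.INTER_CUBIC))
E
```

```text
time: 21.55
eef_pos: [0.6789, 0.1782, 0.2239]
tcp_rot: [-0.265, 0.884, 0.116, 0.368]
contact_force: [-0.6, -0.5, -1.0]
opening: 0.728
finger_force: 29.1
at [0.6789 0.1782 0.2239] q [-0.03  0.11  1.96  0.89  0.56 -2.84] F [-0.6 -0.5 -1. ] grip 29.1 op 0.728 t 21.6
[0.09, -0.048, 0.028, -0.007, -0.025, -0.011] steps 0.7 
[0.144, -0.049, 0.081, -0.007, -0.025, -0.011] steps 0.5 
[0.29, -0.051, 0.225, -0.007, -0.025, -0.011] steps 1.3
```

View pics/s4.png

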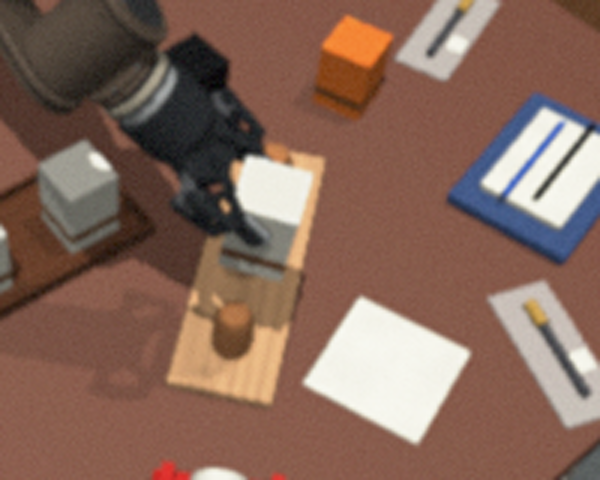

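The scene view shows the tumbler held mouth-down above the board. The pose was cut short because joint 6 is at its limit (-2.84), so I'll use a more radial heading of 14°.

Run:
```python
from h import *
R=rot(104,50,14); a=np.radians(14); t=np.array([.678,.1555])-.004*np.array([np.cos(a),np.sin(a)])
rows((np.r_[t,.2],R))
```

```text
at [0.6793 0.1778 0.2259] q [-0.03  0.11  1.96  0.89  0.56 -2.84] F [-0.7 -0.6 -1.5] grip 29.1 op 0.724 t 21.6
[0.076, -0.042, 0.014, 0.083, -0.025, 0.071] steps 1.9
```

```bash
python3 -m handwheel '[[0.02,-0.01,0.0,0.04,-0.012,0.035,-1],[0.05,-0.03,0.007,0.083,-0.025,0.071,-1],[0.076,-0.042,0.014,0.083,-0.025,0.071,-1],[0.076,-0.042,0.014,0.083,-0.025,0.071,-1],[0.076,-0.042,0.014,0.083,-0.025,0.071,-1]]'
python3 - <<'E'
from h import *
R=rot(104,50,14); a=np.radians(14); t=np.array([.678,.1555])-.004*np.array([np.cos(a),np.sin(a)])
rows((np.r_[t,.17],R),(np.r_[t,.1],R),(np.r_[t,.080],R))
im=eyes.read_camera("wrist"); cv2.imwrite("pics/w5.png",im[:,:,::-1])
E
```

```text
time: 22.28
eef_pos: [0.6754, 0.1499, 0.2055]
tcp_rot: [-0.114, 0.9, 0.055, 0.417]
contact_force: [1.1, -0.6, -1.9]
opening: 0.727
finger_force: 32.0
at [0.6754 0.1499 0.2055] q [ 0.01  0.08  2.06  0.93  0.24 -2.64] F [ 1.1 -0.6 -1.9] grip 32.0 op 0.727 t 22.3
[0.068, 0.012, 0.057, 0.003, -0.001, 0.001] steps 0.6 
[0.202, 0.011, 0.17, 0.003, -0.001, 0.001] steps 1.1 
[0.24, 0.011, 0.202, 0.003, -0.001, 0.001] steps 0.3
```

View pics/w5.png

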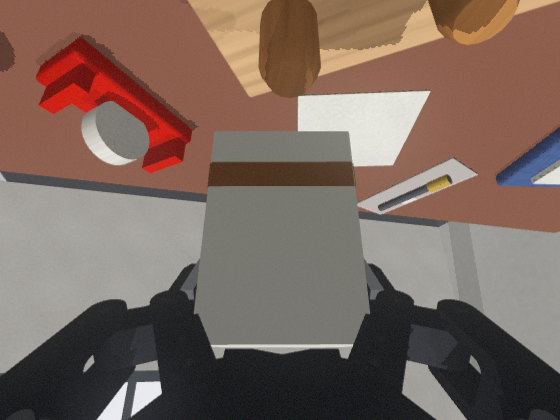

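The wrist view shows the tumbler square in the grip, with the first pegs beyond it. Joint 5 is at its lower limit because this heading is near-singular, so I'll come in at heading -20° via a smaller tilt.

Run:
```python
from h import *
a=np.radians(-20); t=np.array([.678,.1555])-.004*np.array([np.cos(a),np.sin(a)]); print(t)
q=np.array([.64,.15])
rows((np.r_[q,.25],rot(104,15,14)),(np.r_[q,.25],rot(70,15,-20)),(np.r_[t,.25],rot(70,50,-20)),(np.r_[t,.2],rot(70,50,-20)))
```

```text
[0.67424123 0.15686808]
at [0.6755 0.15   0.2055] q [ 0.01  0.08  2.06  0.93  0.24 -2.64] F [ 0.3  0.3 -2. ] grip 32.0 op 0.726 t 22.3
[-0.029, 0.023, -0.137, 0.003, 0.193, 0.002] steps 3.3 
[-0.029, 0.023, -0.137, 0.106, 0.187, 0.164] steps 3.2 
[-0.086, 0.018, -0.071, 0.148, -0.002, 0.122] steps 3.3 
[0.01, 0.017, 0.01, 0.148, -0.002, 0.122] steps 0.8
```

```bash
python3 -m handwheel '[[-0.01,0.01,-0.05,0.001,0.06,0,-1],[-0.02,0.02,-0.1,0.002,0.12,0.001,-1],[-0.029,0.023,-0.137,0.003,0.193,0.002,-1],[-0.029,0.023,-0.137,0.003,0.193,0.002,-1],[-0.029,0.023,-0.137,0.04,0.191,0.06,-1],[-0.029,0.023,-0.137,0.075,0.189,0.115,-1],[-0.029,0.023,-0.137,0.106,0.187,0.164,-1],[-0.029,0.023,-0.137,0.106,0.187,0.164,-1],[-0.05,0.021,-0.11,0.12,0.125,0.15,-1],[-0.07,0.02,-0.09,0.135,0.06,0.136,-1],[-0.086,0.018,-0.071,0.148,-0.002,0.122,-1],[-0.086,0.018,-0.071,0.148,-0.002,0.122,-1]]'
python3 - <<'E'
from h import *
t=(.6742,.1569); R=rot(70,50,-20)
rows((np.r_[t,.25],R),(np.r_[t,.17],R),(np.r_[t,.1],R),(np.r_[t,.08],R))
E
```

```text
time: 23.82
eef_pos: [0.6737, 0.1578, 0.2488]
tcp_rot: [0.156, 0.892, -0.074, 0.418]
contact_force: [0.3, -0.2, -1.3]
opening: 0.724
finger_force: 32.0
at [0.6737 0.1578 0.2488] q [ 0.22  0.1   1.95 -1.    0.51 -0.25] F [ 0.3 -0.2 -1.3] grip 32.0 op 0.724 t 23.8
[-0.003, -0.002, -0.0, 0.0, 0.001, 0.0] steps 0.0 
[0.15, -0.002, 0.128, 0.0, 0.001, 0.0] steps 1.3 
[0.285, -0.002, 0.24, 0.0, 0.001, 0.0] steps 1.1 
[0.323, -0.001, 0.272, 0.0, 0.001, 0.0] steps 0.3
```

```bash
python3 -m handwheel '[[0.05,-0.002,0.043,0,0.001,0,-1],[0.1,-0.002,0.085,0,0.001,0,-1],[0.15,-0.002,0.128,0,0.001,0,-1],[0.18,-0.002,0.152,0,0.001,0,-1],[0.2,-0.002,0.169,0,0.001,0,-1],[0.22,-0.002,0.186,0,0.001,0,-1],[0.235,-0.002,0.198,0,0.001,0,-1],[0.235,-0.002,0.198,0,0.001,0,-1]]'
python3 - <<'E'
from h import *
t=(.6742,.1569); R=rot(70,50,-20)
rows((np.r_[t,.11],R),(np.r_[t,.09],R),(np.r_[t,.08],R))
E
```

```text
time: 24.82
eef_pos: [0.6736, 0.1561, 0.1252]
tcp_rot: [0.157, 0.893, -0.074, 0.414]
contact_force: [0.1, 1.0, -1.3]
opening: 0.726
finger_force: 32.0
at [0.6736 0.1561 0.1252] q [ 0.22  0.29  2.   -1.42  0.43  0.22] F [ 0.1  1.  -1.3] grip 32.0 op 0.726 t 24.8
[0.029, 0.002, 0.025, -0.0, -0.001, 0.001] steps 0.2 
[0.067, 0.003, 0.057, -0.0, -0.001, 0.001] steps 0.3 
[0.086, 0.003, 0.073, -0.0, -0.001, 0.001] steps 0.2
```

Run:
```python
from h import *
a=np.radians(-36); t=np.array([.678,.1555])-.004*np.array([np.cos(a),np.sin(a)]); R=rot(54,50,-36)
rows((np.r_[t,.125],R),(np.r_[t,.10],R),(np.r_[t,.085],R),(np.r_[t,.08],R))
```

```text
at [0.6736 0.1561 0.1252] q [ 0.22  0.29  2.   -1.42  0.43  0.22] F [ 0.1  1.  -1.3] grip 32.0 op 0.726 t 24.8
[-0.0, 0.005, 0.001, 0.068, -0.001, 0.058] steps 1.5 
[0.047, 0.005, 0.042, 0.068, -0.001, 0.058] steps 0.4 
[0.076, 0.005, 0.066, 0.068, -0.001, 0.058] steps 0.2 
[0.085, 0.005, 0.074, 0.068, -0.001, 0.058] steps 0.1
```

```bash
python3 -m handwheel '[[0,0.002,0,0.034,0,0.029,-1],[0,0.005,0.001,0.068,-0.001,0.058,-1],[0,0.005,0.001,0.068,-0.001,0.058,-1],[0.024,0.005,0.021,0.068,-0.001,0.058,-1],[0.047,0.005,0.042,0.068,-0.001,0.058,-1],[0.062,0.005,0.054,0.068,-0.001,0.058,-1],[0.076,0.005,0.066,0.068,-0.001,0.058,-1],[0.076,0.005,0.066,0.068,-0.001,0.058,-1]]'
python3 - <<'E'
from h import *
t=(.6748,.1579); R=rot(54,50,-36)
rows((np.r_[t,.08],R),(np.r_[t,.078],R))
E
```

```text
time: 25.82
eef_pos: [0.6744, 0.1574, 0.0842]
tcp_rot: [0.28, 0.862, -0.131, 0.401]
contact_force: [0.7, 0.4, -2.2]
opening: 0.722
finger_force: 32.0
at [0.6744 0.1574 0.0842] q [ 0.29  0.43  1.9  -1.34  0.67  0.4 ] F [ 0.7  0.4 -2.2] grip 32.0 op 0.722 t 25.8
[0.008, 0.002, 0.007, -0.0, -0.0, 0.0] steps 0.1 
[0.012, 0.002, 0.01, -0.0, -0.0, 0.0] steps 0.0
```

```bash
python3 -m handwheel '[[0.006,0,0.005,0,0,0,-1],[0.012,0.0,0.01,0,0,0,-1],[0.012,0.0,0.01,0,0,0,-1]]'
python3 -m handwheel '[[0.003,0,0.003,0,0,0,-1],[0.003,0,0.003,0,0,0,-1]]'
```

```text
time: 26.2
eef_pos: [0.6753, 0.1578, 0.0797]
tcp_rot: [0.28, 0.862, -0.131, 0.403]
contact_force: [1.1, 0.2, -0.4]
opening: 0.723
finger_force: 32.0
time: 26.45
eef_pos: [0.676, 0.1577, 0.0796]
tcp_rot: [0.28, 0.861, -0.131, 0.404]
contact_force: [-2.2, -0.3, 5.3]
opening: 0.724
finger_force: 32.6
```

```bash
python3 -m handwheel '[[0,0,0,0,0,0,0.6],[0,0,0,0,0,0,1],[0,0,0,0,0,0,1],[0,0,0,0,0,0,1],[0,0,-0.05,0,0,0,1],[0,0,-0.15,0,0,0,1],[0,0,-0.3,0,0,0,1],[0,0,-0.4,0,0,0,1],[0,0,-0.4,0,0,0,1]]'
python3 - <<'E'
from h import *
im=eyes.read_camera("top")[:,:,::-1]; cv2.imwrite("pics/top2.png",im)
p=eyes.camera_params("top"); w=((im.min(2)>165)*255).astype(np.uint8)
print(blob(w,(257,181),.105,p,r=25),blob(w,(365,206),.062,p,r=25))
g=np.array(blob(w,(365,206),.062,p,r=25)); rows()
cv2.imwrite("pics/top2c.png",cv2.resize(im[140:300,175:445],None,fx=2.96,fy=2.96,interpolation=cv2.INTER_CUBIC))
E
```

```text
time: 27.58
eef_pos: [0.5753, 0.2323, 0.184]
tcp_rot: [0.279, 0.861, -0.128, 0.404]
contact_force: [0.5, -0.2, -0.7]
opening: 1.001
finger_force: 0.0
[ 0.6793  0.1556 67.1731 65.1807 54.473 ] [ 0.6158 -0.1758 93.1902 64.165  60.2902]
at [0.5754 0.2311 0.1821] q [ 0.47  0.18  2.   -1.13  0.86  0.27] F [ 0.   0.4 -0.4] grip 0.0 op 0.999 t 27.6
```

View pics/top2c.png

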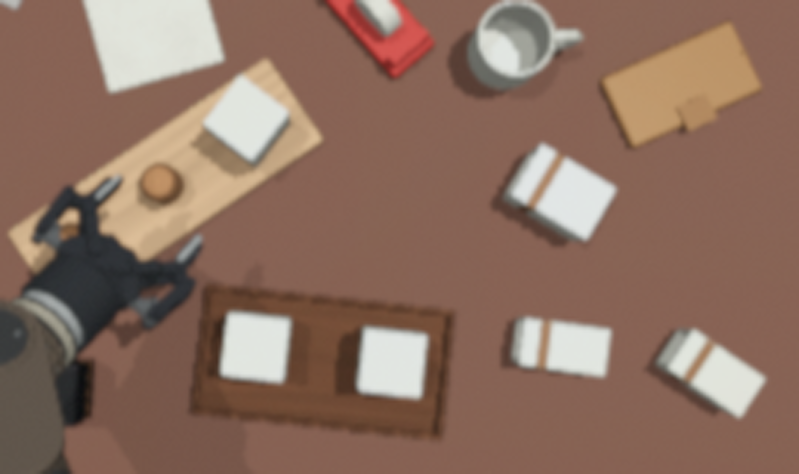

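The top view shows the first tumbler seated on the end peg at crop pixel (246,118), and wet2 unmoved at (562,192). Next I'll fetch wet2.

Run:
```python
from h import *
rows(((.52,.22,.27),rot(54)),((.52,.1,.28),rot(15)))
```

```text
at [0.5754 0.2311 0.1821] q [ 0.47  0.18  2.   -1.13  0.86  0.27] F [ 0.   0.4 -0.4] grip 0.0 op 0.999 t 27.6
[-0.107, -0.103, -0.215, 0.001, 0.278, 0.0] steps 4.7 
[-0.24, -0.346, -0.096, 0.096, 0.267, 0.203] steps 3.6
```

```bash
python3 -m handwheel '[[-0.03,-0.03,-0.1,0,0.05,0,1],[-0.06,-0.06,-0.17,0,0.1,0,1],[-0.08,-0.08,-0.215,0,0.155,0,1],[-0.107,-0.103,-0.215,0,0.21,0,1],[-0.107,-0.103,-0.215,0,0.278,0,1],[-0.15,-0.19,-0.17,0.03,0.275,0.07,1],[-0.2,-0.27,-0.13,0.065,0.27,0.14,1],[-0.24,-0.346,-0.096,0.096,0.267,0.203,1],[-0.24,-0.346,-0.096,0.096,0.267,0.203,1],[-0.24,-0.346,-0.096,0.096,0.267,0.203,1]]'
python3 - <<'E'
from h import *
im=eyes.read_camera("top")[:,:,::-1]; p=eyes.camera_params("top"); w=((im.min(2)>165)*255).astype(np.uint8)
x=blob(w,(365,206),.062,p,r=25); print(x); d=np.radians(x[4]); g=x[:2]-.018*np.array([np.cos(d),np.sin(d)]); print(g)
R=rot(x[4]-90,50,x[4]); rows((np.r_[g,.2],rot(x[4]-90)),(np.r_[g,.2],R))
E
```

```text
time: 28.88
eef_pos: [0.5204, 0.0976, 0.2772]
tcp_rot: [0.611, 0.792, -0.002, -0.002]
contact_force: [0.8, 0.1, 0.6]
opening: 0.996
finger_force: 0.0
[ 0.6158 -0.1758 93.1902 64.165  60.2902]
[ 0.60687907 -0.19143384]
at [0.5204 0.0981 0.2773] q [-0.   -0.05  1.9  -0.    1.3  -0.26] F [0.2 0.9 0.3] grip 0.0 op 1.001 t 28.9
[-0.755, 0.025, 0.193, -0.002, 0.001, 0.247] steps 5.0 
[-0.755, 0.025, 0.193, -0.109, 0.264, 0.23] steps 4.7
```

```bash
python3 -m handwheel '[[-0.15,0.005,0.04,0,0,0.05,1],[-0.3,0.01,0.08,0,0,0.1,1],[-0.45,0.015,0.12,0,0,0.15,1],[-0.6,0.02,0.15,0,0,0.2,1],[-0.755,0.025,0.193,-0.002,0.001,0.247,1],[-0.755,0.025,0.193,-0.025,0.06,0.245,1],[-0.755,0.025,0.193,-0.05,0.12,0.24,1],[-0.755,0.025,0.193,-0.08,0.19,0.235,1],[-0.755,0.025,0.193,-0.109,0.264,0.23,1],[-0.755,0.025,0.193,-0.109,0.264,0.23,1],[-0.755,0.025,0.193,-0.109,0.264,0.23,1],[-0.755,0.025,0.193,-0.109,0.264,0.23,1]]'
python3 - <<'E'
from h import *
im=eyes.read_camera("wrist"); cv2.imwrite("pics/w6.png",im[:,:,::-1])
g=(.6068,-.1914); R=rot(60.3-90,50,60.3); rows((np.r_[g,.2],R),(np.r_[g,.034],R))
E
```

```text
time: 30.42
eef_pos: [0.6073, -0.1904, 0.2015]
tcp_rot: [0.783, 0.457, 0.365, -0.212]
contact_force: [-0.3, 0.7, -0.5]
opening: 0.999
finger_force: 0.0
at [ 0.6075 -0.1902  0.202 ] q [-0.75  0.31  1.8   0.86  1.39 -0.56] F [-0.4  0.8  1. ] grip 0.0 op 1.004 t 30.5
[-0.006, -0.0, 0.001, -0.0, 0.0, 0.001] steps 0.0 
[-0.324, -0.001, 0.268, -0.0, 0.0, 0.001] steps 2.7
```

View pics/w6.png

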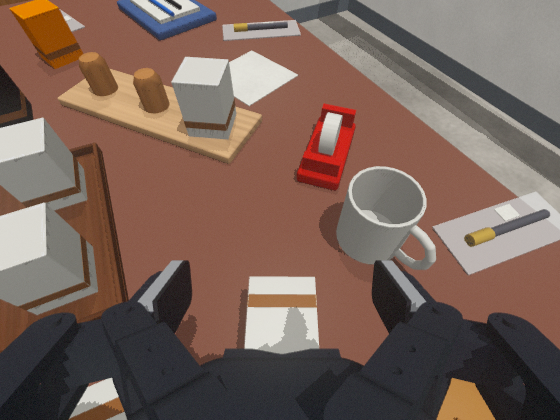

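The wrist view shows wet2 centred between the fingers, with its band at (282,300) and the mug clear at (380,215). wet1 sits flush on its peg at (205,100).

```bash
python3 -m handwheel '[[-0.1,0,0.083,0,0,0.001,1],[-0.2,-0.001,0.166,0,0,0.001,1],[-0.27,-0.001,0.224,0,0,0.001,1],[-0.31,-0.001,0.256,0,0,0.001,1],[-0.324,-0.001,0.268,0,0,0.001,1],[-0.324,-0.001,0.268,0,0,0.001,1],[-0.324,-0.001,0.268,0,0,0.001,-1],[-0.324,-0.001,0.268,0,0,0.001,-1],[-0.324,-0.001,0.268,0,0,0.001,-1],[-0.324,-0.001,0.268,0,0,0.001,-1],[-0.324,-0.001,0.268,0,0,0.001,-1],[-0.324,-0.001,0.268,0,0,0.001,-1]]'
python3 -c "
from h import *
g=(.6068,-.1914); R=rot(60.3-90,50,60.3)
rows((np.r_[g,.17],R),(np.r_[g,.25],rot(60.3-90)))"
```

```text
time: 31.98
eef_pos: [0.6071, -0.1923, 0.035]
tcp_rot: [0.783, 0.455, 0.367, -0.212]
contact_force: [-1.4, -0.5, 6.0]
opening: 0.724
finger_force: 28.2
at [ 0.6071 -0.1923  0.035 ] q [-0.75  0.57  1.82  0.92  1.22 -0.78] F [-1.4 -0.5  6. ] grip 28.2 op 0.724 t 32.0
[0.26, -0.001, -0.215, 0.001, -0.001, 0.0] steps 2.2 
[0.413, -0.001, -0.344, 0.001, -0.278, -0.0] steps 4.7
```

```bash
python3 -m handwheel '[[0.04,0,-0.033,0,0,0,-1],[0.12,0,-0.1,0,0,0,-1],[0.26,0,-0.215,0,0,0,-1],[0.34,0,-0.28,0,-0.05,0,-1],[0.413,0,-0.344,0,-0.11,0,-1],[0.413,0,-0.344,0,-0.17,0,-1],[0.413,0,-0.344,0,-0.23,0,-1],[0.413,0,-0.344,0,-0.278,0,-1],[0.413,0,-0.344,0,-0.278,0,-1]]'
python3 - <<'E'
from h import *
rows(((.50,.05,.26),rot(30)),((.47,.25,.26),rot(85)))
E
```

```text
time: 33.1
eef_pos: [0.6071, -0.1888, 0.2486]
tcp_rot: [0.864, 0.503, 0.0, -0.001]
contact_force: [-0.2, -0.3, -2.3]
opening: 0.722
finger_force: 27.8
at [ 0.6071 -0.1888  0.2486] q [-0.46  0.2   1.68  0.    1.26  0.05] F [-0.2 -0.3 -2.3] grip 27.8 op 0.722 t 33.1
[0.387, -0.528, -0.027, -0.0, -0.001, -0.331] steps 5.6 
[0.785, -0.84, -0.027, 0.0, -0.001, -0.637] steps 5.1
```

```bash
python3 -m handwheel '[[0.08,-0.1,-0.027,0,0,-0.055,-1],[0.15,-0.2,-0.027,0,0,-0.11,-1],[0.23,-0.3,-0.027,0,0,-0.165,-1],[0.3,-0.42,-0.027,0,0,-0.22,-1],[0.387,-0.528,-0.027,0,0,-0.275,-1],[0.45,-0.58,-0.027,0,0,-0.33,-1],[0.52,-0.63,-0.027,0,0,-0.385,-1],[0.59,-0.69,-0.027,0,0,-0.44,-1],[0.66,-0.74,-0.027,0,0,-0.495,-1],[0.73,-0.79,-0.027,0,0,-0.55,-1],[0.785,-0.84,-0.027,0,0,-0.6,-1],[0.785,-0.84,-0.027,0,0,-0.637,-1]]'
python3 - <<'E'
from h import *
a=np.radians(-5); t=np.array([.551,.332])-.004*np.array([np.cos(a),np.sin(a)]); print(t)
R=rot(85,40,-5); rows((np.r_[t,.26],R),(np.r_[t,.18],R))
E
```

```text
time: 34.6
eef_pos: [0.47, 0.2492, 0.2588]
tcp_rot: [0.042, 0.999, 0.001, -0.002]
contact_force: [-0.8, -0.1, -1.5]
opening: 0.722
finger_force: 28.5
[0.54701522 0.33234862]
at [0.47   0.2492 0.2588] q [ 0.3  -0.04  1.92  0.    1.26 -1.19] F [-0.8 -0.1 -1.5] grip 28.5 op 0.722 t 34.6
[-0.175, 0.223, -0.003, 0.001, -0.223, 0.001] steps 3.8 
[-0.175, 0.223, 0.197, 0.001, -0.223, 0.001] steps 1.3
```

```bash
python3 -m handwheel '[[-0.04,0.05,0,0,-0.055,0,-1],[-0.09,0.11,0,0,-0.11,0,-1],[-0.13,0.17,0,0,-0.165,0,-1],[-0.175,0.223,0,0,-0.223,0,-1],[-0.175,0.223,0,0,-0.223,0,-1],[-0.175,0.223,0.1,0,-0.223,0,-1],[-0.175,0.223,0.197,0,-0.223,0,-1],[-0.175,0.223,0.197,0,-0.223,0,-1]]'
python3 - <<'E'
from h import *
p=eyes.camera_params("wrist"); im=eyes.read_camera("wrist"); cv2.imwrite("pics/w7.png",im[:,:,::-1])
t=(.5462,.3328); R=rot(85,40,-5); rows((np.r_[t,.18],R),(np.r_[t,.125],R),(np.r_[t,.09],R),(np.r_[t,.08],R))
im=eyes.read_camera("scene")[:,:,::-1]; cv2.imwrite("pics/s7.png",cv2.resize(im[110:270,240:440],None,fx=3,fy=3,interpolation=cv2.INTER_CUBIC))
E
```

```text
time: 35.6
eef_pos: [0.5467, 0.3279, 0.1759]
tcp_rot: [0.043, 0.94, -0.018, 0.338]
contact_force: [0.5, -0.7, -2.9]
opening: 0.723
finger_force: 28.5
at [0.5483 0.3291 0.1793] q [ 0.51  0.1   2.03 -0.79  0.54 -0.37] F [-0.5  0.  -1.4] grip 28.5 op 0.723 t 35.6
[0.003, 0.009, -0.005, -0.001, -0.001, -0.001] steps 0.1 
[0.092, 0.009, 0.1, -0.001, -0.001, -0.001] steps 0.9 
[0.148, 0.009, 0.168, -0.001, -0.001, -0.001] steps 0.6 
[0.164, 0.009, 0.187, -0.001, -0.001, -0.001] steps 0.2
```

View pics/s7.png

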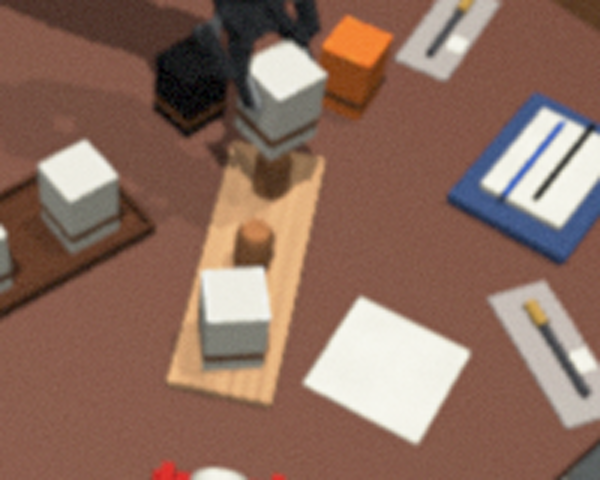

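The scene view shows wet2 upright directly above the end peg, whose lower part is visible at (272,180). The black and orange look-alikes are clear of the gripper. Now I'll lower it.

```bash
python3 -m handwheel '[[0.003,0.009,-0.005,0,0,0,-1],[0.03,0.009,0.03,0,0,0,-1],[0.06,0.009,0.065,0,0,0,-1],[0.092,0.009,0.1,0,0,0,-1],[0.12,0.009,0.134,0,0,0,-1],[0.148,0.009,0.168,0,0,0,-1],[0.148,0.009,0.168,0,0,0,-1]]'
python3 - <<'E'
from h import *
t=(.5462,.3328); R=rot(85,40,-5); rows((np.r_[t,.084],R),(np.r_[t,.079],R))
E
```

```text
time: 36.58
eef_pos: [0.5469, 0.3349, 0.0913]
tcp_rot: [0.042, 0.939, -0.015, 0.342]
contact_force: [-0.0, 0.4, -2.6]
opening: 0.718
finger_force: 28.6
at [0.5469 0.3349 0.0913] q [ 0.53  0.25  2.06 -1.06  0.44 -0.06] F [-0.   0.4 -2.6] grip 28.6 op 0.718 t 36.6
[0.013, -0.005, 0.013, -0.0, 0.0, -0.0] steps 0.1 
[0.021, -0.005, 0.023, -0.0, 0.0, -0.0] steps 0.1
```

```bash
python3 -m handwheel '[[0.007,-0.005,0.006,0,0,0,-1],[0.013,-0.005,0.013,0,0,0,-1],[0.019,-0.005,0.021,0,0,0,-1],[0.019,-0.005,0.021,0,0,0,-1]]'
python3 -m handwheel '[[0.003,0,0.003,0,0,0,-1],[0.003,0,0.003,0,0,0,-1]]'
```

```text
time: 37.08
eef_pos: [0.5461, 0.3326, 0.0793]
tcp_rot: [0.042, 0.939, -0.015, 0.342]
contact_force: [-0.4, 0.4, -2.0]
opening: 0.723
finger_force: 28.6
time: 37.33
eef_pos: [0.5467, 0.333, 0.0789]
tcp_rot: [0.042, 0.938, -0.015, 0.343]
contact_force: [-0.9, -2.1, 1.9]
opening: 0.722
finger_force: 28.9
```

Touching at the expected height, so I'll release and back out.

```bash
python3 -m handwheel '[[0.001,0,0.001,0,0,0,-1],[0.001,0,0.001,0,0,0,0.6],[0,0,0,0,0,0,1],[0,0,0,0,0,0,1],[0,0,0,0,0,0,1],[0,0,-0.05,0,0,0,1],[0,0,-0.15,0,0,0,1],[0,0,-0.3,0,0,0,1],[0,0,-0.4,0,0,0,1],[0,0,-0.4,0,0,0,1]]'
python3 -c "
from h import *
rows(((.42,.2,.33),rot(85)))"
```

```text
time: 38.58
eef_pos: [0.4434, 0.3433, 0.2039]
tcp_rot: [0.041, 0.938, -0.013, 0.345]
contact_force: [0.6, -0.2, -0.4]
opening: 1.001
finger_force: 0.0
at [0.4434 0.3433 0.2039] q [ 0.66 -0.08  2.17 -0.8   0.65 -0.27] F [ 0.6 -0.2 -0.4] grip 0.0 op 1.001 t 38.6
[-0.184, -0.361, -0.259, 0.001, 0.224, -0.0] steps 3.8
```

```bash
python3 -m handwheel '[[-0.05,0,-0.1,0,0.05,0,1],[-0.1,-0.1,-0.2,0,0.1,0,1],[-0.15,-0.2,-0.25,0,0.15,0,1],[-0.184,-0.3,-0.259,0,0.224,0,1],[-0.184,-0.361,-0.259,0,0.224,0,1],[-0.184,-0.361,-0.259,0,0.224,0,1],[-0.184,-0.361,-0.259,0,0.224,0,1]]'
python3 - <<'E'
from h import *
a=eyes.read_camera("scene")[:,:,::-1][110:310,100:440]; b=eyes.read_camera("top")[:,:,::-1]
p=eyes.camera_params("top"); w=((b.min(2)>165)*255).astype(np.uint8)
for s,z in [((199,220),.105),((257,181),.105),((365,257),.048),((415,266),.048)]: print(blob(w,s,z,p,r=25))
c=b[130:330,120:460]; cv2.imwrite("pics/end.png",cv2.resize(np.vstack([a,c]),None,fx=1.5,fy=1.5,interpolation=cv2.INTER_CUBIC)); rows()
E
```

```text
time: 39.45
eef_pos: [0.4203, 0.199, 0.3256]
tcp_rot: [0.045, 0.999, -0.0, -0.003]
contact_force: [-0.0, 0.3, -0.2]
opening: 1.003
finger_force: 0.0
[ 0.5501  0.333  65.315  64.7393 84.9504]
[ 0.6793  0.1556 67.1731 65.1807 54.473 ]
[ 0.4531 -0.1811 94.0967 49.9404 84.3187]
[ 0.4301 -0.3417 92.3759 49.1948 56.5937]
at [0.42   0.1996 0.3261] q [ 0.22 -0.24  1.98  0.    1.41 -1.26] F [0.2 0.3 0.2] grip 0.0 op 1.003 t 39.5
```

View pics/end.png

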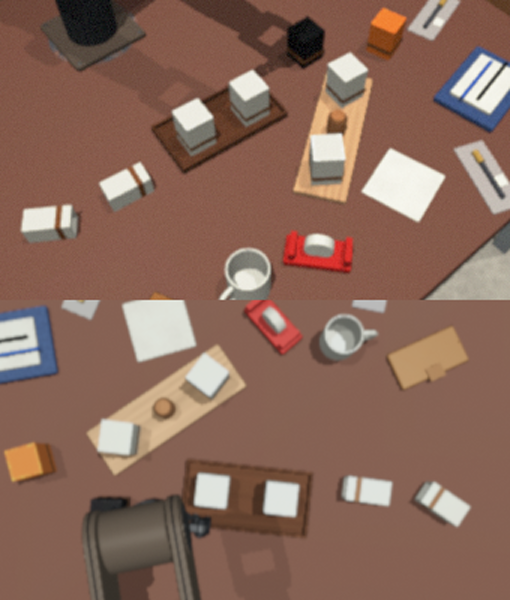

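The final view shows two dry tumblers in the tray at (194,125) and (249,97), and both wide ones seated on pegs at (347,78) and (327,157). The narrow tumblers and the other things on the table haven't moved.

```bash
python3 -c "
from plant import ctrl
print(ctrl.sign_off())"
```

```text
the job is handed in; nothing more can be done
None
```

The job is handed in: both dry tumblers stand mouth-down in the tray, both wet wide tumblers sit mouth-down on pegs of their own, and the narrow tumblers and other things are where they were.

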